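# Raise the sash of the bench cabinet to its mark

## Task

Open the small bench cabinet for work: with the fingertips, push its counterweighted window up from beneath the lip until the top of the lip is level with the pointer on the right-hand jamb, and leave it standing there. Do not push the window past the pointer, do not grip the lip or press on its top, and leave the pointer and the things on the worktop where they are.

Things in the scene. Friction and masses are not known exactly. Their poses are not given: they have to be found in the camera images.
- cabinet: Grey and white bench cabinet, 260 deep (x) x 360 wide (y) x 412 mm high, fixed. Origin: centre of its underside; +x to its back, -x to its front (robot side), +y to the left. Grey plinth 45 mm high. Above it the front leans back 20 degrees from vertical, from x = -120, z = 50 mm. The rack and bottle inside are fixed.
- sash (a joint): Height of the sliding window along the slope of the front, in m: 0 = fully down on the sill, grows upward along (sin 20 deg, 0, cos 20 deg) of the cabinet frame, 0.16 = upper stop. It is balanced and stays where it is left; moving it takes about 4 to 5 N along the slope in either direction.
- lip: Aluminium bottom rail of the window with its lip. Axes: z up along the slope, x into the cabinet square to the front, y left. Origin: mid-width on the sill line when the window is down (moves with it). Rail: 288 wide, z = 0 to 60 mm, front face at x = -16 mm. Lip: flat ledge 260 wide, z = 52 to 60 mm, standing out to x = -48 mm. Underneath is free space down to the plinth.
- lip_edge (a point): Middle of the lip's front lower edge, x = -48, z = 52 mm in lip's frame; same axes. Shut fingertips pointing down and tilted 30 to 45 degrees ahead (gripper toward the robot) fit under the lip, the front of the fingers meeting this edge, and push it up along the slope.
- lip_level (a point): Top face of the lip at its right-hand end (height to be brought level with the pointer); same axes as lip.
- lip_cap: Thin black rubber strip, 3 mm, on the top of the lip; must not be gripped or pressed. Same origin and axes as lip.
- marker (a joint): Setting of the pointer rider on the right-hand jamb, in m along the slope: the value that sash has when the top of the lip is level with the pointer. It is stiff; do not move it.
- mark_tip (a point): Tip of the pointed nose of the black rider (30 x 26 mm block with a steel thumb screw) on the right-hand jamb of the cabinet front; the nose points toward the window. Axes as lip (z up along the slope).
- vial: Dropper vial with a coloured cap, 23 x 23 x 57 mm, loose, in front of the cabinet to the left; origin at the centre of its underside; bystander.
- small_bottle: Small white bottle, 34 x 34 x 70 mm, loose, in front of the cabinet to the right; origin at the centre of its underside; bystander.
- saline: White bottle, 52 x 52 x 125 mm, loose, left of the cabinet; origin at the centre of its underside; bystander.
- tip_box: Box of pipette tips, 98 x 128 x 78 mm, loose, nearer the robot on the left; origin at the centre of its underside; bystander.
- timer: Flat bench timer, 58 x 68 x 18 mm, loose, near the front edge of the worktop; origin at the centre of its underside; bystander.
- carton: Flat carton, 60 x 115 x 42 mm, loose, on the right; origin at the centre of its underside; bystander.

How it is judged:
On the way:
1. the fingers press on the lip while the window is within 30 mm of the pointer (z of lip_level in the frame of mark_tip above -0.03 m and contact force between the fingers and lip above 0.5 N), for 0.05 s.
At the end, for the whole second after the job is handed in: The window stands at rest with the top of its lip within 10 mm of the pointer's tip, measured along the slope; the pointer has not been shifted (6 mm) and the six loose things stand within 20 mm of where they were (z of lip_level in the frame of mark_tip between -0.01 and 0.01 m and velocity of joint sash between -0.005 and 0.005 m/s and distance of mark_tip from where it was at the start of the episode below 0.006 m and distance of each of vial, small_bottle, saline, tip_box, timer, carton from where it was at the start of the episode below 0.02 m); the robot touches nothing.
It fails at once if the lip is gripped or pressed on its top (contact force between the fingers and lip_cap above 2 N).
It fails at once if the sash is pushed more than 20 mm past the pointer (z of lip_level in the frame of mark_tip above 0.02 m).
It fails at once if the pointer rider is shifted on its jamb (distance of mark_tip from where it was at the start of the episode above 0.006 m).
It fails at once if a loose thing on the worktop is moved or knocked over (distance of any of vial, small_bottle, saline, tip_box, timer, carton from where it was at the start of the episode above 0.02 m or angle between any of vial, small_bottle, saline, tip_box, timer, carton's own z axis and vertical above 0.4 rad).
It also fails if it takes over 38 s, if anything falls off the work surface, if the arm or the gripper's body presses on something with over 40 N, if the wrist force passes 120 N, or if a joint passes its speed limit or range.

## Robot

A 6-joint arm with a two-finger parallel gripper is mounted at the origin on a cart in front of the work surface, level with it; the furniture and walls round the work are solid. World frame = base frame: x ahead of the robot, y to its left, z up, the work surface at z = 0. Lengths are in m, angles in rad, forces in N, time in s.
With the tool pointing down it reaches from about 0.425 to 0.95 m from the base axis. Payload 3.5 kg.
Tool frame: the origin (TCP) lies at the very end of the fingers, on their centre line; the grasp point (between the pads) lies 19 mm behind it; z points along the fingers, y is the direction in which the jaws open and shut (so a half turn about z gives the same grasp; the last joint's range is limited). The gripper opens to 85 mm and grips with 20 to 120 N. Pads are 22 mm wide; open, the fingers measure 114 mm over their backs; the gripper's body (76 mm by 85 mm) begins 54 mm behind the grasp point. The pads swing forward as they close: fully open they stand 13 mm farther back than shut.
Start: joints at [-1.486, 0.286, 1.577, -0, 1.279, -0.15], TCP at [0.157, -0.656, 0.208] pointing down, gripper open.
Joint ranges: [-2.77, 2.77], [-0.9, 2.22], [0.21, 2.48], [-1.53, 4.67], [0.24, 2.81], [-2.84, 2.84]. Speed limits (rad/s): [2.79, 2.79, 3.14, 3.14, 3.14, 3.14].

## Interface

Orientations are given as a rotation vector (axis times angle).
In Python, from cell import sensors, optics, ticket gives the robot as it stands. The module is installed in compiled form; this text tells all that it offers.
- The arm moves only by the tool arm_command, never from a script. Its argument "moves" is a list of rows, each an object of numbers: "x", "y", "z": the shift along the tool's x, y, z in mm; "wx", "wy", "wz": the turn, a rotation vector about the tool's x, y, z in rad. In form: [{"x": .., "y": .., "z": .., "wx": .., "wy": .., "wz": ..}, ...]. A call has 1 to 5 rows; each row shifts and turns the commanded pose from where the row before left it, along the tool's axes as they then stand; what a row does not reach is not made up. A row lasts 1/10 s, in which the tool goes at most 50 mm and 8.59 degrees, less where a joint would pass 70% of its speed; a pose out of reach is approached as far as the arm can. A call with a gripper value outside its range is refused whole. "grip" is the closure in counts, from 0 (fully open) to 255 (shut), set as the call begins (left out, the last holds). The fingers move at their own pace and stop on an object; "force" is the grip in N (left out, the last holds). Time passes only in rows, so rows that do not move let the fingers close. It gives the time, the measured TCP pose, the force and the opening at its end, in the units of the state.
- sensors.observe(): the state, without advancing time (a new reading comes with each control period).
- optics.snapshot(name): name is "scene" or "side" or "wrist"; returns (picture, depth): 480x640x3 uint8, red, green, blue; 480x640 float32, m along the optical axis (not along the pixel's ray), 0 where there is no reading.
- optics.camera_model(name): a dict with "vfov" (degrees; the focal length in pixels is half the picture's height over the tangent of half this angle, whatever the lens; pixels are square), "cx", "cy" (the principal point, pixels), "cam_to_world" (4x4, takes a point from camera to world coordinates); the wrist camera has in their place "mount" (4x4, takes a point from camera to tool coordinates, whose origin is the TCP and whose axes are the flange's). Camera axes: x right, y down, z forward; pixel columns grow to the right and rows downward; lengths in m; the calibration is good to about 2 mm. A picture is of the moment at which its call begins: read the wrist's pose just before it. camera_model takes no time and is no camera call.
- ticket.close_job(): hands the job in, once; it reports no verdict.
The state is a dict: "time_s": time; "joint_positions": joint angles; "qd": joint speeds; "tau": joint torques, N m; "tool_pos": TCP position; "tool_rot": TCP orientation; "contact_force": force on the tool from outside, world axes, zero at the start; "wrist_torque": the same for the moment, N m; "width": opening from 0.0 (shut) to 1.0 (fully open).
Only numpy, scipy, OpenCV 4.12 (cv2) and the standard library are available. Lean on these libraries where they do the work, as an engineer would, in place of code of your own. Each camera call takes 0.05 s, during which the arm holds its last target.

## Working session

There is one attempt and no reset: what is moved stays moved. The work goes in short steps, Python scripts to look and compute and a tool call to move; the robot and the scene stay as the last step left them, time stands still between calls to the robot, and variables do not carry over. Pictures are saved under pics/ and viewed, and the job is handed in when it is done.

Besides the shell and the picture viewer there is one more tool, called after "Emit:" by a JSON object that holds its "fn" and its "kwargs". arm_command: Moves the arm, as the interface text tells. Its arguments: {"type":"object","properties":{"moves":{"type":"array","items":{"type":"object","properties":{"x":{"type":"number"},"y":{"type":"number"},"z":{"type":"number"},"wx":{"type":"number"},"wy":{"type":"number"},"wz":{"type":"number"}}}},"grip":{"type":"number"},"force":{"type":"number"}},"required":["moves"]}

```bash
mkdir -p pics; cat > h.py <<'E'
import numpy as np,cv2
from cell import sensors,optics,ticket
from scipy.spatial.transform import Rotation as R
def snap(n,f):
    s=sensors.observe();p,d=optics.snapshot(n)
    cv2.imwrite(f'pics/{f}.png',p[:,:,::-1]);m=optics.camera_model(n)
    if 'mount' in m:
        T=np.eye(4);T[:3,:3]=R.from_rotvec(s['tool_rot']).as_matrix();T[:3,3]=s['tool_pos'];C=T@np.array(m['mount'])
    else: C=np.array(m['cam_to_world'])
    np.savez(f'pics/{f}.npz',p=p,d=d,C=C,fx=240/np.tan(np.radians(m['vfov'])/2),c=[m['cx'],m['cy']])
def pt(f,u,v,z=None):
    q=np.load(f'pics/{f}.npz');d=q['d'][int(v),int(u)] if z is None else z
    c=np.array([(u-q['c'][0])/q['fx']*d,(v-q['c'][1])/q['fx']*d,d,1]);return (q['C']@c)[:3]
def proj(f,P):
    q=np.load(f'pics/{f}.npz');c=np.linalg.inv(q['C'])@np.r_[P,1];return c[:2]/c[2]*q['fx']+q['c']
def cloud(f):
    q=np.load(f'pics/{f}.npz');d=q['d'];v,u=np.mgrid[:480,:640]
    c=np.stack([(u-q['c'][0])/q['fx']*d,(v-q['c'][1])/q['fx']*d,d,np.ones_like(d)],-1);return (c@q['C'].T)[...,:3]
def crop(f,u0,v0,u1,v1,o,k=4):
    im=cv2.imread(f'pics/{f}.png')[v0:v1,u0:u1];cv2.imwrite(f'pics/{o}.png',cv2.resize(im,None,fx=k,fy=k,interpolation=cv2.INTER_CUBIC))
E
python3 -c "
from h import *
snap('scene','s0');snap('side','d0')
for n in ['scene','side']:print(optics.camera_model(n))
print(sensors.observe())"
```

```text
{'vfov': 48.43477285804803, 'cx': 323.46449134806824, 'cy': 236.15281936494887, 'cam_to_world': array([[-0.89211276, -0.33590619,  0.30216198,  0.22514671],
       [-0.45179873,  0.65795056, -0.60247736,  0.66416832],
       [ 0.00356823, -0.67399414, -0.73872807,  0.92824063],
       [ 0.        ,  0.        ,  0.        ,  1.        ]])}
{'vfov': 44.748544074205476, 'cx': 318.5242476853062, 'cy': 230.03427580785254, 'cam_to_world': array([[-0.99709574,  0.06343254, -0.04214739,  0.64450338],
       [ 0.07602721,  0.86151417, -0.50200916,  0.70856889],
       [ 0.00446686, -0.50375554, -0.86383471,  1.32501542],
       [ 0.        ,  0.        ,  0.        ,  1.        ]])}
{'time_s': 0.1, 'joint_positions': array([-1.48597741e+00,  2.87122709e-01,  1.57803033e+00, -1.83141388e-06,
        1.27859153e+00, -1.50018369e-01]), 'qd': array([ 1.68511865e-05, -3.83009334e-03, -4.09151102e-03, -9.34781616e-07,
        1.61289878e-03,  7.42031037e-04]), 'tau': array([ 3.68604069e-04, -4.07298446e+01, -2.93699080e+01, -1.37533893e-04,
        3.43114320e-03,  1.75687535e-05]), 'tool_pos': array([ 0.15702354, -0.65582297,  0.20675527]), 'tool_rot': array([-3.11782462e+00, -3.67783354e-01, -1.07348667e-04]), 'contact_force': array([ 3.34799472e-04, -6.06519500e-01,  3.40992239e-01]), 'wrist_torque': array([-0.0318238 , -0.01809287, -0.00292795]), 'width': 1.0001703725919016}
```

View pics/s0.png

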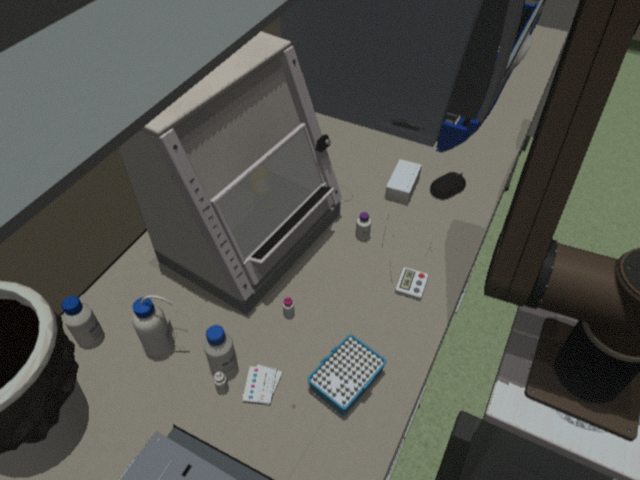

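View pics/d0.png

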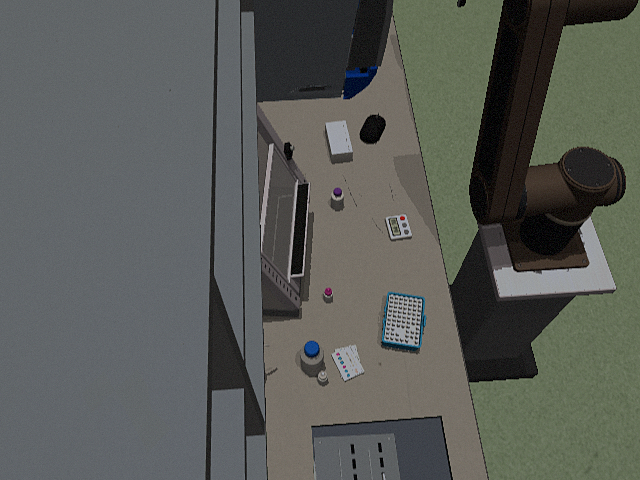

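The scene view shows the cabinet, with the black strip on the lip running from about (252,255) to (330,190) and the rider at (322,143). The vial is at (288,305), the small bottle at (364,225) and the timer at (411,282). I'll enlarge this for detail.

```bash
python3 -c "
from h import *
crop('s0',230,110,390,320,'s0c',3.8) if 0 else crop('s0',220,110,380,220,'s0c',5)
crop('s0',180,170,360,310,'s0e',4)
crop('d0',240,130,350,320,'d0c',3)
C=cloud('s0')
for n,(u,v) in dict(vial=(288,301),small=(364,217),timer=(411,282),carton=(405,175),tip=(347,372),lipR=(328,191),lipL=(254,256),lipM=(292,222),rider=(322,143),plL=(243,301),plR=(338,214),tabR=(345,260)).items(): print(n,C[v,u].round(3))
"
```

```text
vial [0.567 0.138 0.052]
small [ 0.521 -0.128  0.071]
timer [ 0.371 -0.048  0.014]
carton [ 0.499 -0.338  0.041]
tip [0.4   0.216 0.031]
lipR [ 0.603 -0.11   0.131]
lipL [0.651 0.119 0.126]
lipM [0.629 0.005 0.128]
rider [ 0.642 -0.158  0.215]
plL [0.65  0.177 0.048]
plR [ 0.604 -0.169  0.007]
tabR [ 0.529 -0.051 -0.002]
```

View pics/s0c.png

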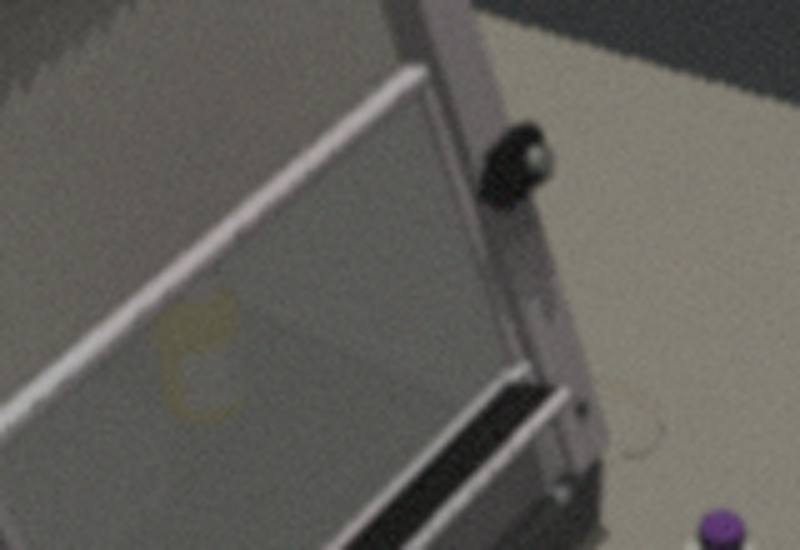

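View pics/s0e.png

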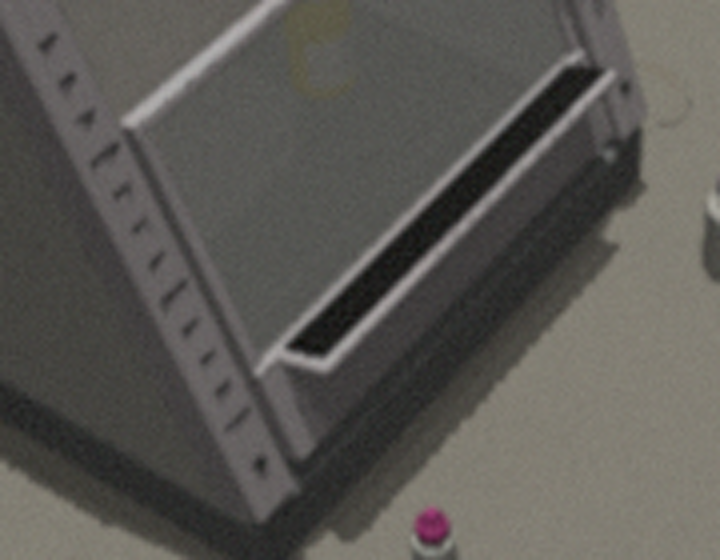

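View pics/d0c.png

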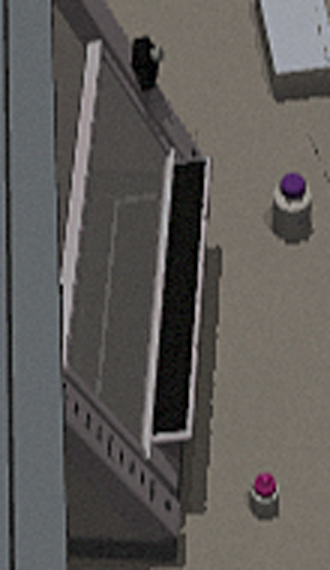

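```bash
cat >> h.py <<'E'
def frame(yaw):
    t=np.radians(20);X=np.array([np.cos(yaw),np.sin(yaw),0]);Y=np.array([-np.sin(yaw),np.cos(yaw),0]);Z=np.array([0,0,1.])
    s=np.sin(t)*X+np.cos(t)*Z; n=np.cos(t)*X-np.sin(t)*Z
    return np.array([n,Y,s])   # rows: into, left, up-slope
E
cat > a.py <<'E'
from h import *
for f,poly in [('s0',[[255,256],[328,189],[325,188],[253,255]]),('d0',[[305,188],[303,268],[297,268],[302,188]])]:
    C=cloud(f);m=np.zeros((480,640),np.uint8);cv2.fillPoly(m,[np.array(poly)],1)
    P=C[m>0];c=P.mean(0);u,S,V=np.linalg.svd(P-c);e=V[0]*np.sign(V[0][1])
    print(f,len(P),c.round(4),'dir',e.round(3),'yaw',np.arctan2(-e[0],e[1]),'n',V[2].round(3),'rms',S[2]/len(P)**.5)
    poly2={'s0':[[171,140],[180,138],[250,290],[243,293]],'d0':[[266,268],[298,302],[297,306],[266,275]]}[f]
    m[:]=0;cv2.fillPoly(m,[np.array(poly2)],1);P=C[m>0];c=P.mean(0);V=np.linalg.svd(P-c)[2];print(' jamb',c.round(3),V[2].round(3),V[0].round(3))
yaw=-0.206;F=frame(yaw)
C=cloud('s0')
for v in range(140,153):
    print(v,[tuple((F@C[v,u]*1000).round().astype(int)) if C[v,u,2]>.1 else 0 for u in range(312,326)])
C=cloud('d0');print('side')
for v in range(141,158,2):
    print(v,[tuple((F@C[v,u]*1000).round().astype(int)) if C[v,u,2]>.1 else 0 for u in range(280,298,2)])
E
python3 a.py; python3 -c "
from h import *
crop('d0',270,130,310,170,'d0p',14);crop('s0',300,125,340,160,'s0p',14)"
```

```text
s0 315 [0.6279 0.0056 0.1338] dir [-0.212  0.815  0.539] yaw 0.25439596594898883 n [-0.831  0.14  -0.539] rms 0.0019063981245260083
 jamb [0.708 0.153 0.243] [ 0.614  0.773 -0.16 ] [-0.258  0.005 -0.966]
d0 447 [0.6265 0.0162 0.1341] dir [0.063 0.853 0.518] yaw -0.07382859877389088 n [ 0.994 -0.101  0.045] rms 0.00385848056322797
 jamb [0.68  0.169 0.158] [-0.933  0.102  0.344] [-0.342  0.038 -0.939]
140 [(np.int64(567), np.int64(-16), np.int64(438)), (np.int64(568), np.int64(-19), np.int64(436)), (np.int64(563), np.int64(-18), np.int64(437)), (np.int64(566), np.int64(-23), np.int64(434)), (np.int64(561), np.int64(-22), np.int64(435)), (np.int64(557), np.int64(-20), np.int64(436)), (np.int64(555), np.int64(-22), np.int64(435)), (np.int64(558), np.int64(-27), np.int64(433)), (np.int64(551), np.int64(-24), np.int64(435)), (np.int64(548), np.int64(-24), np.int64(435)), (np.int64(548), np.int64(-26), np.int64(434)), (np.int64(547), np.int64(-28), np.int64(433)), (np.int64(547), np.int64(-31), np.int64(431)), (np.int64(549), np.int64(-36), np.int64(429))]
141 [(np.int64(569), np.int64(-17
[... 9770 characters left out ...]
int64(435)), (np.int64(548), np.int64(-22), np.int64(425)), (np.int64(550), np.int64(-32), np.int64(412)), 0, 0]
155 [(np.int64(566), np.int64(-8), np.int64(438)), (np.int64(568), np.int64(-17), np.int64(427)), (np.int64(565), np.int64(-20), np.int64(423)), (np.int64(554), np.int64(-11), np.int64(432)), (np.int64(550), np.int64(-12), np.int64(430)), (np.int64(552), np.int64(-22), np.int64(417)), 0, 0, 0]
157 [(np.int64(565), np.int64(-2), np.int64(438)), (np.int64(570), np.int64(-16), np.int64(421)), (np.int64(565), np.int64(-16), np.int64(420)), (np.int64(555), np.int64(-8), np.int64(428)), (np.int64(551), np.int64(-9), np.int64(426)), (np.int64(548), np.int64(-12), np.int64(422)), 0, 0, 0]
```

View pics/d0p.png

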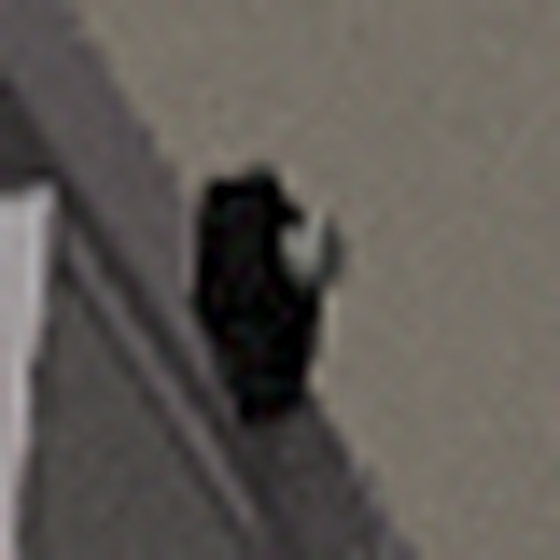

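View pics/s0p.png

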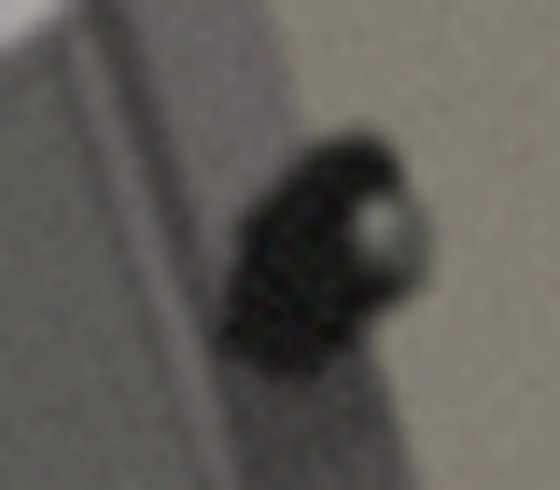

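```bash
cat > b.py <<'E'
from h import *
rng=np.random.default_rng(0)
for f,box in [('s0',(150,100,345,310)),('d0',(255,120,320,320))]:
    C=cloud(f);u0,v0,u1,v1=box;P=C[v0:v1,u0:u1].reshape(-1,3);P=P[(P[:,2]>.06)&(P[:,2]<.42)&(P[:,0]>.5)&(P[:,0]<.95)&(abs(P[:,1])<.3)]
    best=None
    # planes leaning 20deg, varying yaw & offset
    for yaw in np.radians(np.arange(-20,10,.5)):
        F=frame(yaw);x=P@F[0];h,b=np.histogram(x,np.arange(.4,.9,.002));k=h.argmax()
        if best is None or h[k]>best[0]: best=(h[k],yaw,b[k])
    print(f,'front',best,len(P))
    g=cv2.imread(f'pics/{f}.png').max(2);m=(g<32);m2=np.zeros_like(m);m2[v0+50:v1,u0:u1]=m[v0+50:v1,u0:u1]
    n,l,st,ce=cv2.connectedComponentsWithStats(m2.astype(np.uint8))
    for i in np.argsort(-st[1:,4])[:5]+1:
        q=C[l==i];q=q[q[:,2]>.02]
        if len(q)<20: continue
        c=np.median(q,0);V=np.linalg.svd(q-q.mean(0))[2];e=V[0]*np.sign(V[0][1]);print(i,st[i],c.round(3),e.round(3),np.arctan2(-e[0],e[1]).round(3),V[2].round(3), (q[:,2].min().round(3),q[:,2].max().round(3)))
E
python3 b.py
```

```text
s0 front (np.int64(3860), np.float64(-0.12217304763960307), np.float64(0.5640000000000002)) 28567
4 [254 196  62  62 356] [0.632 0.031 0.129] [-0.266  0.764  0.588] 0.335 [-0.847  0.106 -0.52 ] (np.float64(0.123), np.float64(0.928))
2 [316 188   9   7  21] [ 0.62  -0.102  0.129] [-0.334  0.653  0.68 ] 0.473 [-0.775  0.22  -0.593] (np.float64(0.124), np.float64(0.928))
d0 front (np.int64(1858), np.float64(-0.1308996938995747), np.float64(0.5640000000000002)) 7430
2 [291 184  17  91 943] [0.631 0.01  0.13 ] [0.087 0.904 0.418] -0.096 [ 0.989 -0.128  0.072] (np.float64(0.12), np.float64(1.325))
```

```bash
sed -i 's/q=q\[q\[:,2\]>.02\]/q=q[(q[:,2]>.1)\&(q[:,2]<.15)]/' b.py; python3 b.py; cat > c.py <<'E'
from h import *
from scipy.optimize import least_squares
yaw=-0.126;F=frame(yaw)
# lip strip corners & profile
for f,box in [('s0',(235,180,345,280)),('d0',(285,175,315,285))]:
    C=cloud(f);u0,v0,u1,v1=box;P=C[v0:v1,u0:u1].reshape(-1,3);P=P[(P[:,2]>.1)&(P[:,2]<.2)]@F.T*1000
    h,b=np.histogram(P[(P[:,0]<552)&(P[:,0]>512),2],np.arange(300,420,1));k=h.argmax();print(f,'lip top s mode',b[k-4:k+5],h[k-4:k+5])
    Q=P[abs(P[:,2]-b[k])<4];print(' n',np.percentile(Q[:,0],[1,5,50,95,99]).round(1),'y',np.percentile(Q[:,1],[.5,2,50,98,99.5]).round(1),'s med',np.median(Q[:,2]))
    for y in np.percentile(Q[:,1],[10,30,50,70,90]):
        a=Q[abs(Q[:,1]-y)<12];print('  ',y.round(),a[:,0].min().round(1),np.percentile(a[:,0],5).round(1),np.median(a[:,2]).round(1))
# rider
for f,box in [('s0',(308,128,332,156)),('d0',(280,136,300,164))]:
    C=cloud(f);u0,v0,u1,v1=box;g=cv2.imread(f'pics/{f}.png').max(2)[v0:v1,u0:u1];P=C[v0:v1,u0:u1];ok=(g<40)&(P[...,2]>.1)&(P[...,2]<.3);P=P[ok]@F.T*1000
    P=P[(P[:,0]>535)&(P[:,0]<555)]
    print(f,len(P),'n',np.percentile(P[:,0],[5,50,95]).round(1),'y',np.percentile(P[:,1],[1,5,50,95,99]).round(1),'s',np.percentile(P[:,2],[1,5,50,95,99]).round(1))
    for y in range(-60,0,3):
        a=P[abs(P[:,1]-y)<1.5]
        if len(a)>1:print('   y',y,len(a),a[:,2].min().round(),a[:,2].max().round())
for f,uv in [('s0',(315.5,149)),('s0',(317,147)),('d0',(288,159)),('d0',(286,157))]: print(f,uv,(F@pt(f,*uv)*1000).round(1))
E
python3 c.py
```

```text
s0 front (np.int64(3860), np.float64(-0.12217304763960307), np.float64(0.5640000000000002)) 28567
4 [254 196  62  62 356] [0.632 0.03  0.129] [0.119 0.993 0.003] -0.119 [ 0.38  -0.048  0.924] (np.float64(0.123), np.float64(0.136))
2 [316 188   9   7  21] [ 0.62  -0.102  0.128] [-0.208  0.959  0.194] 0.214 [-0.395  0.099 -0.913] (np.float64(0.124), np.float64(0.132))
d0 front (np.int64(1858), np.float64(-0.1308996938995747), np.float64(0.5640000000000002)) 7430
2 [291 184  17  91 943] [0.631 0.01  0.13 ] [0.126 0.992 0.002] -0.126 [-0.36   0.047 -0.932] (np.float64(0.12), np.float64(0.139))
s0 lip top s mode [330 331 332 333 334 335 336 337 338] [ 59  71  74 164 271 230  68  13   0]
 n [525.2 527.1 546.  565.8 567.5] y [-61.3 -47.1  98.8 223.  243. ] s med 334.21840911826257
   -20.0 524.9 526.9 334.4
   43.0 524.6 527.3 334.3
   99.0 522.8 527.3 334.4
   150.0 524.1 527.5 334.3
   197.0 525.3 527.3 334.0
d0 lip top s mode [332 333 334 335 336 337 338 339 340] [ 89 115 144 147 148  99  49  29  12]
 n [526.5 529.4 546.5 565.7 567.3] y [-59.3 -43.3  92.1 207.5 219.3] s med 335.236279188515
   -17.0 527.0 529.7 335.5
   38.0 525.8 529.2 335.0
   92.0 526.2 529.8 335.5
   143.0 526.1 530.0 335.1
   190.0 527.0 528.8 335.2
s0 115 n [542.5 545.3 550.8] y [-94.8 -92.5 -74.8 -60.3 -59.1] s [411.  413.6 425.9 433.6 434.3]
   y -60 10 416.0 426.0
d0 102 n [543.9 547.3 553.7] y [-98.1 -96.1 -75.9 -58.6 -57.1] s [409.9 414.2 430.3 436.8 439. ]
   y -60 6 421.0 431.0
   y -57 5 419.0 426.0
s0 (315.5, 149) [563.7 -71.6 413.3]
s0 (317, 147) [546.3 -60.2 426.3]
d0 (288, 159) [548.7 -57.8 422.9]
d0 (286, 157) [552.4 -61.4 427.2]
```

```bash
cat >> h.py <<'E'
YAW=-0.125;F=frame(YAW);A=0.70
EDGE=np.array([.525,.080,.3245])  # n,Y,s of lip front lower edge at start
def target(dn=0,ds=0,d=.022,A=A):
    t=np.radians(20);X=F[0]*np.cos(t)+F[2]*np.sin(t);Z=np.array([0,0,1.]);Y=F[1]
    z=np.sin(A)*X-np.cos(A)*Z; y=-Y; x=np.cross(y,z)
    p=F.T@(EDGE+[dn,0,ds]) + d*z - .011*x
    return p,np.c_[x,y,z]
def rows(p1,R1,N,p0=None,R0=None):
    s=sensors.observe()
    if p0 is None: p0=s['tool_pos'];R0=R.from_rotvec(s['tool_rot']).as_matrix()
    w=R.from_matrix(R0.T@R1).as_rotvec()/N
    M=sum(R0@R.from_rotvec(w*k).as_matrix() for k in range(N))
    d=np.linalg.solve(M,p1-p0);print(N,'rows mm',(d*1000).round(1),'w',w.round(4),'->',p1.round(3))
E
python3 -c "
from h import *
p,T=target(-.06,-.02);print(p,T.round(2));print('contact',target()[0],'tip low z')
s=sensors.observe();R0=R.from_rotvec(s['tool_rot']).as_matrix()
w=np.array([.42,-.42,.25]);rows(w,R0,10);rows(p,T,15,w,R0)"
```

```text
[0.55256891 0.01119597 0.10318411] [[ 0.76 -0.12  0.64]
 [-0.1  -0.99 -0.08]
 [ 0.64 -0.   -0.76]]
contact [0.61529759 0.00331379 0.10145676] tip low z
10 rows mm [ 31.1 -16.8  -4.3] w [0. 0. 0.] -> [ 0.42 -0.42  0.25]
15 rows mm [  7.4 -28.6  12.5] w [-0.0085  0.0462  0.0229] -> [0.553 0.011 0.103]
```

Emit:
{"fn": "arm_command", "kwargs": {"moves": [{"x": 31,"y": -17,"z": -4},{"x": 31,"y": -17,"z": -4},{"x": 31,"y": -17,"z": -4},{"x": 31,"y": -17,"z": -4},{"x": 31,"y": -17,"z": -4}], "grip": 255, "force": 60}}

```text
invalid input at $.moves[0]: expected keys x, y, z, wx, wy, wz
```

Emit:
{"fn": "arm_command", "kwargs": {"moves": [{"x": 31,"y": -17,"z": -4},{"x": 31,"y": -17,"z": -4},{"x": 31,"y": -17,"z": -4},{"x": 31,"y": -17,"z": -4},{"x": 31,"y": -17,"z": -4}]}}

```text
invalid input at $.moves[0]: expected keys x, y, z, wx, wy, wz
```

Emit:
{"fn": "arm_command", "kwargs": {"moves": [{"x": 7,"y": -29,"z": 12,"wx": -0.0085,"wy": 0.046,"wz": 0.023},{"x": 7,"y": -29,"z": 12,"wx": -0.0085,"wy": 0.046,"wz": 0.023},{"x": 7,"y": -29,"z": 12,"wx": -0.0085,"wy": 0.046,"wz": 0.023},{"x": 7,"y": -29,"z": 12,"wx": -0.0085,"wy": 0.046,"wz": 0.023},{"x": 7,"y": -29,"z": 12,"wx": -0.0085,"wy": 0.046,"wz": 0.023}]}}

```text
time_s: 0.6
tool_pos: [0.1698, -0.5059, 0.1487]
tool_rot: [3.1, 0.183, 0.367]
contact_force: [0.5, 0.2, 0.9]
width: 1.002
```

The first two calls were refused because every row needs all six keys, and only the third ran. I'll replan from here.

```bash
python3 -c "
from h import *
p,T=target(-.06,-.02)
s=sensors.observe();print(s['joint_positions'],s['tool_pos']);R0=R.from_rotvec(s['tool_rot']).as_matrix()
w=np.array([.43,-.36,.22]);rows(w,R0,10);rows(p,T,10,w,R0)"
```

```text
[-1.56034845  0.00292867  2.0218056   0.26125769  1.12725484 -0.22137103] [ 0.16979267 -0.50586902  0.14866236]
10 rows mm [ 28.5 -11.3  -0.9] w [0. 0. 0.] -> [ 0.43 -0.36  0.22]
10 rows mm [  6.7 -37.5  15.2] w [-0.0084  0.0461  0.0229] -> [0.553 0.011 0.103]
```

Emit:
{"fn": "arm_command", "kwargs": {"moves": [{"x": 28,"y": -11,"z": -1,"wx": 0,"wy": 0,"wz": 0},{"x": 28,"y": -11,"z": -1,"wx": 0,"wy": 0,"wz": 0},{"x": 28,"y": -11,"z": -1,"wx": 0,"wy": 0,"wz": 0},{"x": 28,"y": -11,"z": -1,"wx": 0,"wy": 0,"wz": 0},{"x": 28,"y": -11,"z": -1,"wx": 0,"wy": 0,"wz": 0}], "grip": 255, "force": 60}}

```text
time_s: 1.1
tool_pos: [0.2982, -0.4351, 0.1849]
tool_rot: [3.1, 0.185, 0.364]
contact_force: [0.6, -0.2, 0.4]
width: 0.142
```

Emit:
{"fn": "arm_command", "kwargs": {"moves": [{"x": 28,"y": -11,"z": -1,"wx": 0,"wy": 0,"wz": 0},{"x": 28,"y": -11,"z": -1,"wx": 0,"wy": 0,"wz": 0},{"x": 28,"y": -11,"z": -1,"wx": 0,"wy": 0,"wz": 0},{"x": 28,"y": -11,"z": -1,"wx": 0,"wy": 0,"wz": 0},{"x": 28,"y": -11,"z": -1,"wx": 0,"wy": 0,"wz": 0}]}}

```text
time_s: 1.6
tool_pos: [0.4259, -0.3638, 0.2203]
tool_rot: [3.1, 0.185, 0.363]
contact_force: [1.1, 0.3, 0.4]
width: -0.005
```

```bash
python3 -c "
from h import *
p,T=target(-.08,-.02)
s=sensors.observe();print(s['joint_positions'],s['tool_pos'],s['width'])
rows(p,T,15);rows(p+[0,0,.05],T,15)"
```

```text
[-0.98407268 -0.07772676  1.96253709  0.21357918  1.13437531  0.38879614] [ 0.42591068 -0.36380723  0.2203152 ] -0.004581710741671954
15 rows mm [  3.6 -25.4   9.3] w [-0.0056  0.0309  0.0153] -> [0.534 0.014 0.11 ]
15 rows mm [  5.1 -25.3   6.3] w [-0.0056  0.0309  0.0153] -> [0.534 0.014 0.16 ]
```

Emit:
{"fn": "arm_command", "kwargs": {"moves": [{"x": 5,"y": -25.3,"z": 6.3,"wx": -0.0056,"wy": 0.031,"wz": 0.0153},{"x": 5,"y": -25.3,"z": 6.3,"wx": -0.0056,"wy": 0.031,"wz": 0.0153},{"x": 5,"y": -25.3,"z": 6.3,"wx": -0.0056,"wy": 0.031,"wz": 0.0153},{"x": 5,"y": -25.3,"z": 6.3,"wx": -0.0056,"wy": 0.031,"wz": 0.0153},{"x": 5,"y": -25.3,"z": 6.3,"wx": -0.0056,"wy": 0.031,"wz": 0.0153}]}}

```text
time_s: 2.1
tool_pos: [0.4474, -0.2356, 0.193]
tool_rot: [3.058, 0.061, 0.605]
contact_force: [0.4, -0.6, 0.5]
width: 0.002
```

Emit:
{"fn": "arm_command", "kwargs": {"moves": [{"x": 5,"y": -25.3,"z": 6.3,"wx": -0.0056,"wy": 0.031,"wz": 0.0153},{"x": 5,"y": -25.3,"z": 6.3,"wx": -0.0056,"wy": 0.031,"wz": 0.0153},{"x": 5,"y": -25.3,"z": 6.3,"wx": -0.0056,"wy": 0.031,"wz": 0.0153},{"x": 5,"y": -25.3,"z": 6.3,"wx": -0.0056,"wy": 0.031,"wz": 0.0153},{"x": 5,"y": -25.3,"z": 6.3,"wx": -0.0056,"wy": 0.031,"wz": 0.0153}]}}

```text
time_s: 2.6
tool_pos: [0.4833, -0.1098, 0.1721]
tool_rot: [2.991, -0.061, 0.839]
contact_force: [0.4, 0.1, -0.8]
width: 0.001
```

Emit:
{"fn": "arm_command", "kwargs": {"moves": [{"x": 5,"y": -25.3,"z": 6.3,"wx": -0.0056,"wy": 0.031,"wz": 0.0153},{"x": 5,"y": -25.3,"z": 6.3,"wx": -0.0056,"wy": 0.031,"wz": 0.0153},{"x": 5,"y": -25.3,"z": 6.3,"wx": -0.0056,"wy": 0.031,"wz": 0.0153},{"x": 5,"y": -25.3,"z": 6.3,"wx": -0.0056,"wy": 0.031,"wz": 0.0153},{"x": 5,"y": -25.3,"z": 6.3,"wx": -0.0056,"wy": 0.031,"wz": 0.0153}]}}

```text
time_s: 3.1
tool_pos: [0.5316, 0.0132, 0.1589]
tool_rot: [2.904, -0.182, 1.066]
contact_force: [-0.1, -0.7, 0.1]
width: 0.002
```

```bash
python3 -c "
from h import *
s=sensors.observe();print(s['joint_positions'],s['tool_pos'],s['width'])
p,T=target(-.08,-.03);rows(p,T,5)
snap('side','d1');snap('scene','s1');snap('wrist','w1')
crop('d1',240,130,400,280,'d1c',5)"
```

```text
[-0.18717715 -0.34549034  2.41197977  0.11063539  0.37426777  1.42039092] [0.53159114 0.01321251 0.1588844 ] 0.0023834117477246138
5 rows mm [-7.7 -0.1  8.7] w [-0.     -0.0008 -0.    ] -> [0.531 0.014 0.101]
```

View pics/d1c.png

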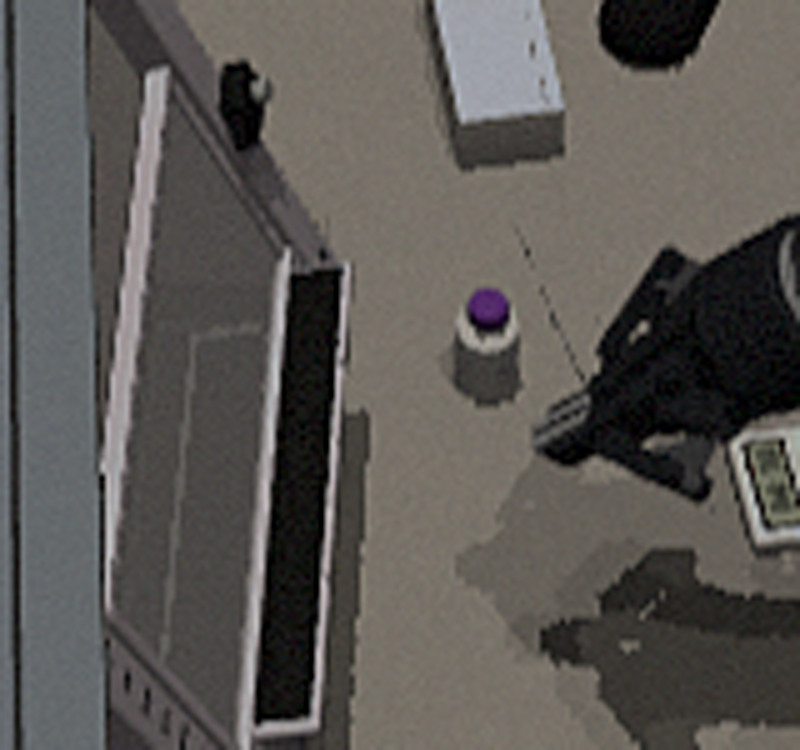

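View pics/s1.png

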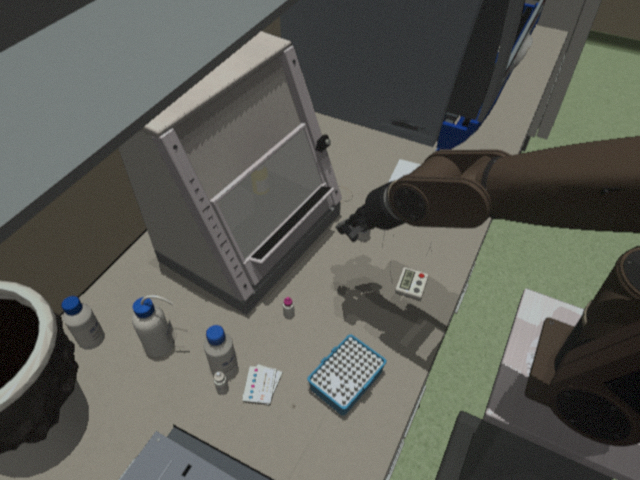

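View pics/w1.png

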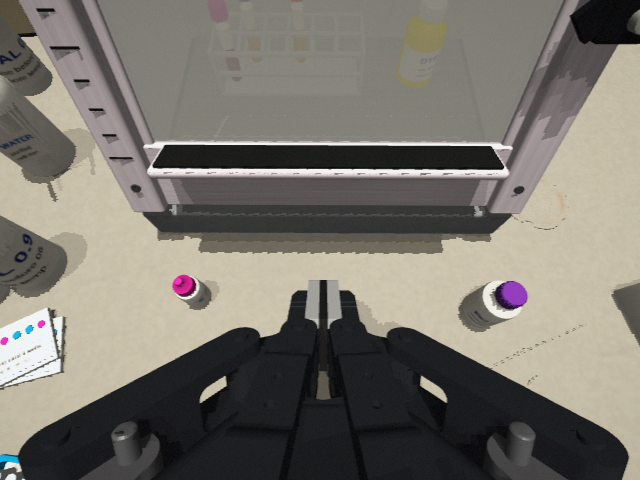

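The wrist view is square to the lip. The lip's front edge lies at row ~171 from (150,173) to (508,172), and the rider's nose is at about (572,15). The fingers are centred at column 323. I'll measure the lip and the nose here.

```bash
python3 -c "
from h import *
crop('w1',540,0,640,60,'w1p',8)
C=cloud('w1')@F.T*1000
for v in list(range(140,182,3)): print(v,[C[v,u].round(1).tolist() for u in (200,320,450)])
for v in range(0,32,4): print(v,[C[v,u].round(0).astype(int).tolist() for u in range(566,606,5)])
for u in (147,150,154,158,500,504,508,512): print(u,C[170,u].round(1))
p,T=target(-.035,-.022);rows(p,T,5)
p,T=target(-.035,-.03);rows(p,T,5)
"
```

```text
140 [[567.1, 177.7, 335.7], [568.0, 83.9, 335.7], [566.2, -17.0, 337.2]]
143 [[565.6, 177.7, 334.0], [567.2, 83.9, 333.5], [566.9, -18.1, 334.2]]
146 [[556.3, 174.5, 337.0], [557.6, 83.7, 336.6], [558.2, -15.1, 336.8]]
149 [[552.1, 173.4, 337.0], [553.7, 83.7, 336.5], [553.3, -13.7, 337.2]]
152 [[547.8, 172.3, 337.1], [550.2, 83.7, 336.1], [549.6, -12.8, 336.9]]
155 [[544.7, 171.6, 336.6], [544.8, 83.6, 337.0], [546.6, -12.2, 336.3]]
158 [[540.1, 170.3, 337.0], [541.3, 83.6, 336.7], [541.4, -10.7, 337.1]]
161 [[537.0, 169.7, 336.5], [537.6, 83.5, 336.6], [538.4, -10.0, 336.6]]
164 [[531.3, 167.9, 337.8], [533.8, 83.5, 336.6], [534.6, -9.1, 336.6]]
167 [[531.9, 168.8, 334.9], [532.8, 83.5, 334.8], [532.4, -8.8, 335.6]]
170 [[530.4, 168.8, 333.5], [531.1, 83.5, 333.4], [531.3, -9.0, 333.8]]
173 [[528.4, 168.5, 332.3], [529.0, 83.5, 332.3], [529.5, -8.9, 332.5]]
176 [[528.7, 169.4, 329.5], [529.8, 83.5, 329.2], [527.8, -8.8, 331.1]]
179 [[560.5, 184.6, 303.2], [561.7, 83.9, 302.9], [528.8, -10.0, 327.8]]
0 [[565, -59, 428], [562, -59, 429], [564, -64, 428], [571, -71, 427], [568, -72, 4
[... 681 characters left out ...]
22], [548, -64, 422], [548, -67, 422], [546, -68, 423], [547, -72, 422]]
24 [[563, -63, 416], [571, -72, 414], [548, -60, 420], [547, -62, 420], [548, -65, 420], [547, -67, 420], [547, -70, 420], [547, -73, 420]]
28 [[574, -72, 412], [570, -72, 413], [549, -61, 418], [547, -63, 418], [548, -67, 418], [545, -67, 419], [547, -71, 418], [548, -75, 418]]
147 [529.6 206.1 333.8]
150 [531.1 204.9 332.7]
154 [531.5 202.3 332.4]
158 [530.8 199.  333. ]
500 [531.8 -44.8 333.6]
504 [532.1 -47.8 333.4]
508 [564.6 -72.  310.7]
512 [562.4 -73.9 312.3]
5 rows mm [-1.6 -0.  15.7] w [-0.0004 -0.      0.0007] -> [0.575 0.008 0.093]
5 rows mm [-3.  -0.  16.5] w [-0.0004 -0.      0.0007] -> [0.572 0.009 0.085]
```

View pics/w1p.png

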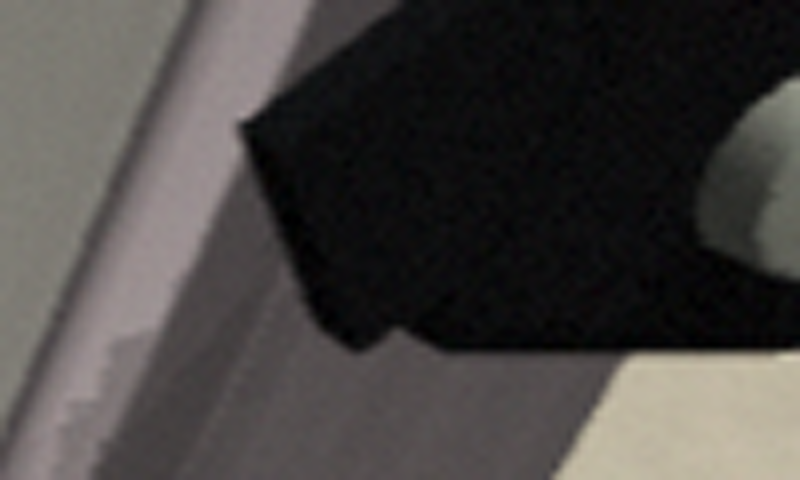

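Emit:
{"fn": "arm_command", "kwargs": {"moves": [{"x": -2,"y": 0,"z": 16,"wx": 0,"wy": 0,"wz": 0},{"x": -2,"y": 0,"z": 16,"wx": 0,"wy": 0,"wz": 0},{"x": -2,"y": 0,"z": 16,"wx": 0,"wy": 0,"wz": 0},{"x": -2,"y": 0,"z": 16,"wx": 0,"wy": 0,"wz": 0},{"x": -2,"y": 0,"z": 16,"wx": 0,"wy": 0,"wz": 0}]}}

```text
time_s: 3.75
tool_pos: [0.5723, 0.0035, 0.1029]
tool_rot: [2.92, -0.181, 1.036]
contact_force: [0.3, -0.5, 0.7]
width: -0.001
```

```bash
python3 -c "
from h import *
s=sensors.observe();print(s['joint_positions'],s['tool_pos'],s['contact_force'])
p,T=target(.003,-.022);rows(p,T,5)
p,T=target(.003,-.015);rows(p,T,5)
up=T.T@F[2];print('slope in tool',up)"
```

```text
[-0.1941634  -0.11620941  2.34362302  0.20216992  0.23825389  1.32069818] [0.57228084 0.00346419 0.10289294] [ 0.25922634 -0.53672975  0.68561022]
5 rows mm [ 2.9 -1.   8.4] w [-0.0008  0.0036 -0.0001] -> [0.611 0.004 0.08 ]
5 rows mm [ 4.1 -1.   7.7] w [-0.0008  0.0036 -0.0001] -> [0.613 0.004 0.086]
slope in tool [ 8.66958041e-01  4.24363422e-18 -4.98381134e-01]
```

Joint 5 is at its lower limit (0.24), so I'll reduce the tilt to about 33° before going in under the lip.

Emit:
{"fn": "arm_command", "kwargs": {"moves": [{"x": 0,"y": 0,"z": 0,"wx": 0,"wy": -0.05,"wz": 0},{"x": 0,"y": 0,"z": 0,"wx": 0,"wy": -0.05,"wz": 0}]}}

```text
time_s: 3.95
tool_pos: [0.5722, 0.0032, 0.1035]
tool_rot: [2.974, -0.185, 0.889]
contact_force: [-0.6, -0.6, 0.2]
width: -0.0
```

```bash
sed -i 's/A=0.70/A=0.57/; s/EDGE=np.array.*/EDGE=np.array([.528,.080,.3255])/' h.py; python3 -c "
from h import *
s=sensors.observe();print(s['joint_positions'],s['tool_pos'],s['tool_rot'],s['contact_force'])
p,T=target(-.03,-.022);rows(p,T,3);Q=R.from_matrix(T);print(Q.as_rotvec())
p,T=target(0,-.022);rows(p,T,5)"
```

```text
[-0.19078663 -0.09396915  2.28593997  0.10883118  0.37184508  1.4145124 ] [0.572214   0.00320642 0.1035293 ] [ 2.97350718 -0.18485164  0.88918567] [-0.55371079 -0.59457059  0.20677985]
3 rows mm [-0.4 -1.8  4.9] w [-0.0011 -0.0037 -0.0001] -> [0.58  0.008 0.09 ]
[ 2.97579742 -0.18622989  0.87183604]
5 rows mm [ 3.4 -1.1  7.8] w [-0.0007 -0.0022 -0.    ] -> [0.608 0.004 0.08 ]
```

Emit:
{"fn": "arm_command", "kwargs": {"moves": [{"x": -0.5,"y": -1,"z": 5,"wx": 0,"wy": 0,"wz": 0},{"x": -0.5,"y": 0,"z": 5,"wx": 0,"wy": 0,"wz": 0},{"x": 0,"y": 0,"z": 5,"wx": 0,"wy": 0,"wz": 0}]}}

```text
time_s: 4.25
tool_pos: [0.5796, 0.0045, 0.0899]
tool_rot: [2.973, -0.183, 0.893]
contact_force: [-0.1, 0.8, 0.0]
width: 0.0
```

```bash
python3 -c "
from h import *
s=sensors.observe();print(s['joint_positions'],s['tool_pos'],s['tool_rot'],s['contact_force'])
p,T=target(0,-.022);rows(p,T,5);p,T=target(0,-.015);rows(p,T,5)"
```

```text
[-0.18521765 -0.05026092  2.27670502  0.11450851  0.33475353  1.41169105] [0.57955477 0.0044784  0.08987844] [ 2.973015   -0.1831612   0.89316659] [-0.09887175  0.82682226  0.02953926]
5 rows mm [ 3.6 -0.6  4.7] w [-0.0009 -0.0027  0.0001] -> [0.608 0.004 0.08 ]
5 rows mm [ 4.8 -0.6  3.9] w [-0.0009 -0.0027  0.0001] -> [0.61  0.004 0.087]
```

Emit:
{"fn": "arm_command", "kwargs": {"moves": [{"x": 4,"y": -0.5,"z": 5,"wx": 0,"wy": -0.004,"wz": 0},{"x": 4,"y": -0.5,"z": 5,"wx": 0,"wy": -0.004,"wz": 0},{"x": 4,"y": -0.5,"z": 4,"wx": 0,"wy": -0.004,"wz": 0},{"x": 4,"y": -0.5,"z": 4,"wx": 0,"wy": -0.004,"wz": 0},{"x": 4,"y": -0.5,"z": 4,"wx": 0,"wy": -0.004,"wz": 0}]}}

```text
time_s: 4.75
tool_pos: [0.6098, 0.0038, 0.0836]
tool_rot: [2.983, -0.183, 0.865]
contact_force: [0.3, -0.1, -0.6]
width: 0.0
```

```bash
python3 -c "
from h import *
s=sensors.observe();print(s['joint_positions'],s['tool_pos'],s['contact_force'])
T=R.from_rotvec(s['tool_rot']).as_matrix()
p,_=target(0,0);print('rel to contact n,Y,s',F@(s['tool_pos']-p)*1000,'slope in tool',T.T@F[2])
snap('wrist','w2');snap('scene','s2')
crop('s2',230,130,390,270,'s2c',5)"
```

```text
[-0.17387944  0.03663902  2.19834597  0.09134829  0.34412864  1.44211156] [0.60979654 0.00384997 0.08358104] [ 0.27751958 -0.07917861 -0.58720777]
rel to contact n,Y,s [  0.69437257  -0.15384538 -18.09848045] slope in tool [ 0.79171209 -0.00176211 -0.61089185]
```

View pics/w2.png

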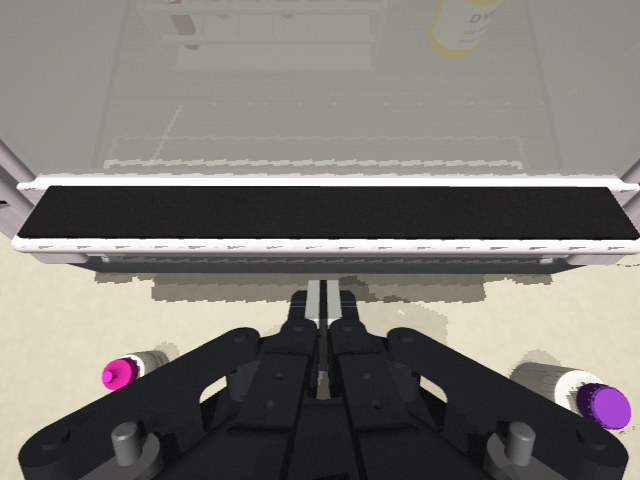

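View pics/s2c.png

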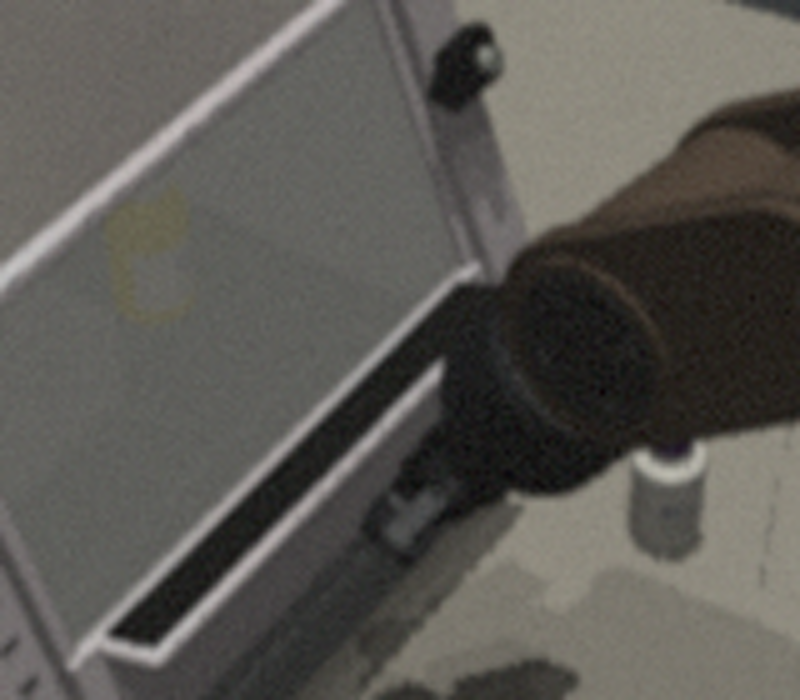

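The tips, at (323,282), are still just clear of the lip's lower edge at row ~250. I'll check this against the projected model.

```bash
python3 -c "
from h import *
print('edge proj',proj('w2',F.T@EDGE))
s=sensors.observe();T=R.from_rotvec(s['tool_rot']).as_matrix();tp=s['tool_pos']
for x in (0,.011): print('tip x',x,proj('w2',tp+T@[x,0,0]),proj('w2',tp+T@[x,0,-.022]))
C=cloud('w2')
for v in range(226,262,3): print(v,(F@C[v,250]*1000).round(1),(F@C[v,400]*1000).round(1))
for v in range(276,330,6): print(v,((C[v,317]-tp)@T*1000).round(1))
print(tp)
"
```

```text
edge proj [322.30474532 258.02452442]
tip x 0 [323.09850754 279.25574543] [323.12632744 298.16112891]
tip x 0.011 [323.10682294 259.94436505] [323.13633704 276.59488   ]
226 [535.5 109.1 337.5] [536.6  48.4 336.4]
229 [534.6 109.1 336.7] [534.9  48.7 336.7]
232 [533.  108.9 336.8] [533.   49.  337.1]
235 [532.1 108.9 336. ] [532.5  48.9 335.8]
238 [531.4 109.  335. ] [531.8  48.8 334.7]
241 [530.9 109.2 333.6] [531.4  48.5 333.2]
244 [530.  109.2 332.8] [530.   48.7 333.1]
247 [529.3 109.3 331.6] [529.3  48.6 332. ]
250 [528.6 109.4 330.5] [528.9  48.4 330.4]
253 [528.9 109.9 327.8] [529.6  47.6 327.1]
256 [560.7 123.5 275.7] [560.8  34.1 276.1]
259 [571.5 128.6 255. ] [572.   28.7 254.9]
276 [-32.   -4.8  79.1]
282 [ 11.1  -2.7 -28.3]
288 [ 11.2  -2.6 -34.6]
294 [ 11.3  -2.5 -40.6]
300 [ 11.3  -2.4 -45.9]
306 [ 11.1  -2.4 -50.3]
312 [ 11.2  -2.3 -55.2]
318 [ 12.1  -2.2 -61. ]
324 [  9.6  -2.2 -60.7]
[0.61012231 0.00371931 0.08384061]
```

```bash
python3 -c "
from h import *
print(np.array(optics.camera_model('wrist')['mount']).round(4))
tp=np.array([.5316,.0132,.1589]);T=R.from_rotvec([2.904,-.182,1.066]).as_matrix()
for z in (0,-.01,-.02,-.03,-.06):
  print(z,[ (proj(f,tp+T@[x,0,z])).round(1).tolist() for f in('d1','s1') for x in (-.011,0,.011)])
crop('d1',330,195,390,240,'d1t',13);crop('s1',325,200,385,245,'s1t',13)
C=cloud('d1')
for v in range(208,226,2):
  print(v,[((C[v,u]-tp)@T*1000).round(0).astype(int).tolist() for u in range(344,362,3)])
"
```

```text
[[ 3.000e-04 -9.594e-01 -2.821e-01  7.280e-02]
 [ 1.000e+00  3.000e-04  1.000e-04 -1.000e-04]
 [-0.000e+00 -2.821e-01  9.594e-01 -1.652e-01]
 [ 0.000e+00  0.000e+00  0.000e+00  1.000e+00]]
0 [[345.3, 223.7], [341.9, 222.0], [338.4, 220.2], [336.1, 233.9], [332.6, 229.7], [329.1, 225.5]]
-0.01 [[348.2, 222.2], [344.8, 220.4], [341.3, 218.7], [338.9, 232.6], [335.4, 228.4], [331.9, 224.2]]
-0.02 [[351.2, 220.6], [347.7, 218.8], [344.2, 217.1], [341.8, 231.4], [338.3, 227.1], [334.7, 222.8]]
-0.03 [[354.2, 219.0], [350.7, 217.2], [347.2, 215.4], [344.7, 230.1], [341.2, 225.7], [337.6, 221.4]]
-0.06 [[363.3, 214.1], [359.8, 212.3], [356.3, 210.5], [353.8, 226.0], [350.2, 221.6], [346.6, 217.1]]
208 [[-109, 141, 117], [-113, 138, 108], [-123, 143, 107], [-126, 140, 98], [5, 13, -53], [13, 0, -71]]
210 [[-113, 138, 121], [-116, 135, 112], [-121, 134, 105], [3, 13, -41], [12, 1, -60], [10, -1, -67]]
212 [[-109, 128, 116], [-116, 128, 111], [4, 12, -32], [11, 1, -49], [12, -5, -60], [13, -10, -71]]
214 [[-110, 122, 116], [-114, 121, 109], [11, 0, -39], [11, -5, -50], [10, -8, -59], [11, -14, -70]]
216 [[-115, 120, 122], [10, 0, -28], [11, -6, -40], [10, -9, -49], [5, -9, -53], [6, -14, -64]]
218 [[-108, 107, 113], [9, -5, -27], [6, -6, -34], [5, -10, -44], [8, -17, -57], [11, -24, -70]]
220 [[-110, 103, 116], [5, -6, -23], [3, -9, -31], [6, -16, -44], [-2, -14, -46], [12, -30, -71]]
222 [[-110, 97, 116], [-118, 99, 112], [0, -12, -28], [-5, -12, -33], [-6, -15, -42], [-140, 98, 89]]
224 [[-109, 89, 114], [-119, 93, 113], [-125, 94, 109], [-130, 93, 102], [-136, 94, 97], [-139, 91, 89]]
```

View pics/d1t.png

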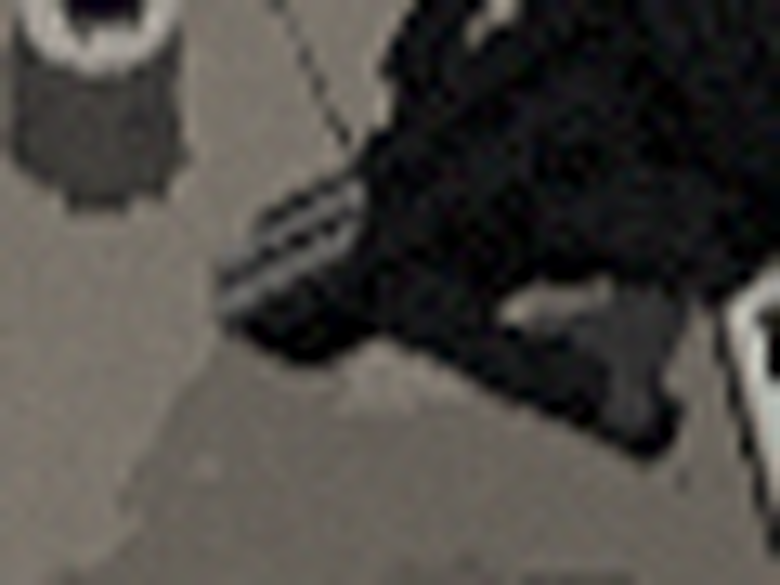

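View pics/s1t.png

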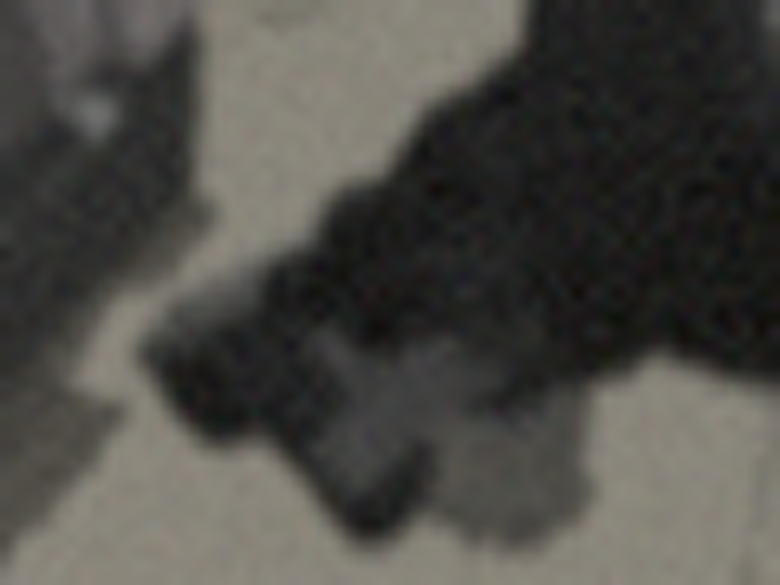

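The side and wrist views agree that the visible finger ends lie about 26 mm behind the reported TCP, with the front face at x = +11 as expected. I'll go about 24 mm further in along the fingers, so that ~20 mm of real finger sits under the lip.

Emit:
{"fn": "arm_command", "kwargs": {"moves": [{"x": 0.5,"y": 0,"z": 5,"wx": 0,"wy": 0,"wz": 0},{"x": 0.5,"y": 0,"z": 5,"wx": 0,"wy": 0,"wz": 0},{"x": 0.5,"y": 0,"z": 5,"wx": 0,"wy": 0,"wz": 0},{"x": 0.5,"y": 0,"z": 5,"wx": 0,"wy": 0,"wz": 0},{"x": 0.5,"y": 0,"z": 4,"wx": 0,"wy": 0,"wz": 0}]}}

```text
time_s: 5.35
tool_pos: [0.624, 0.002, 0.0639]
tool_rot: [2.983, -0.183, 0.864]
contact_force: [-0.8, 0.0, 0.4]
width: -0.001
```

```bash
python3 -c "
from h import *
s=sensors.observe();print(s['joint_positions'],s['tool_pos'],s['contact_force'])
T=R.from_rotvec(s['tool_rot']).as_matrix()
p,_=target(0,0,.046);print('rel to contact n,Y,s',F@(s['tool_pos']-p)*1000,'slope in tool',T.T@F[2])
snap('wrist','w3')"
```

```text
[-0.17243481  0.10427774  2.17123204  0.09984329  0.3042632   1.43417581] [0.62397818 0.00200711 0.06393817] [-0.76057717  0.02858954  0.41149986]
rel to contact n,Y,s [  1.77008948  -0.21423321 -17.10808624] slope in tool [ 0.79134382 -0.00179066 -0.61136875]
```

View pics/w3.png

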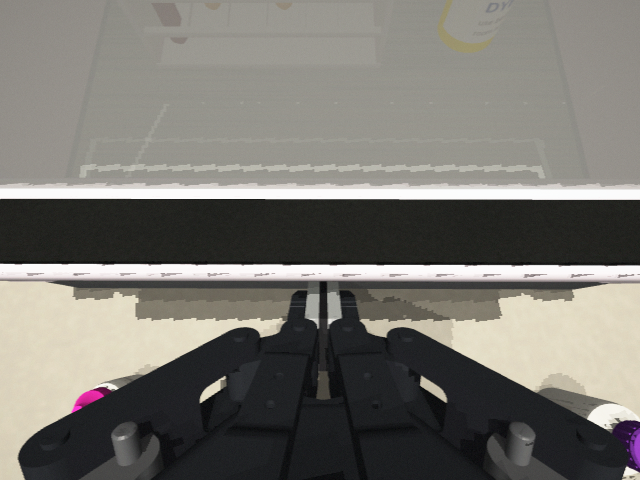

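Emit:
{"fn": "arm_command", "kwargs": {"moves": [{"x": 3.2,"y": 0,"z": -2.4,"wx": 0,"wy": 0,"wz": 0},{"x": 3.2,"y": 0,"z": -2.4,"wx": 0,"wy": 0,"wz": 0},{"x": 3.2,"y": 0,"z": -2.4,"wx": 0,"wy": 0,"wz": 0}]}}

```text
time_s: 5.7
tool_pos: [0.6286, 0.0014, 0.0766]
tool_rot: [2.982, -0.183, 0.867]
contact_force: [-0.0, -0.2, -0.3]
width: 0.001
```

```bash
python3 -c "
from h import *
s=sensors.observe();print(s['tool_pos'],s['contact_force'])
p,_=target(0,0,.046);print('rel to contact n,Y,s',F@(s['tool_pos']-p)*1000)
snap('wrist','w4');crop('w4',220,200,420,350,'w4c',4)"
```

```text
[0.6285887  0.00142555 0.07663627] [-0.02358897 -0.21821064 -0.34987075]
rel to contact n,Y,s [ 1.79389075 -0.21644486 -3.58638373]
```

View pics/w4c.png

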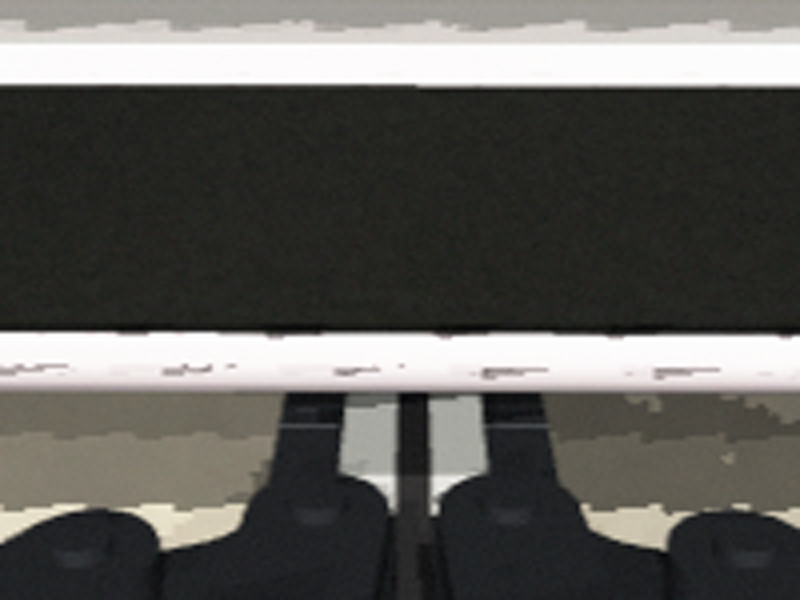

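The finger ends are now hidden under the lip, with the lip edge at crop row 392. I'll push up along the slope in steps and watch the force.

Emit:
{"fn": "arm_command", "kwargs": {"moves": [{"x": 2.4,"y": 0,"z": -1.8,"wx": 0,"wy": 0,"wz": 0},{"x": 2.4,"y": 0,"z": -1.8,"wx": 0,"wy": 0,"wz": 0},{"x": 2.4,"y": 0,"z": -1.8,"wx": 0,"wy": 0,"wz": 0}]}}

```text
time_s: 6.05
tool_pos: [0.6293, 0.0015, 0.0821]
tool_rot: [2.986, -0.183, 0.857]
contact_force: [-2.0, 0.9, -4.0]
width: 0.001
```

Emit:
{"fn": "arm_command", "kwargs": {"moves": [{"x": 2.4,"y": 0,"z": -1.8,"wx": 0,"wy": 0,"wz": 0},{"x": 2.4,"y": 0,"z": -1.8,"wx": 0,"wy": 0,"wz": 0},{"x": 2.4,"y": 0,"z": -1.8,"wx": 0,"wy": 0,"wz": 0}]}}

```text
time_s: 6.35
tool_pos: [0.6328, 0.001, 0.0912]
tool_rot: [2.985, -0.183, 0.858]
contact_force: [-6.5, -0.2, -3.1]
width: -0.003
```

```bash
python3 -c "
from h import *
s=sensors.observe();print(s['joint_positions'],s['tool_pos'],s['contact_force'])
p,_=target(0,0,.046);print('rel to contact n,Y,s',F@(s['tool_pos']-p)*1000)
snap('wrist','w5');crop('w5',220,200,420,350,'w5c',4)
C=cloud('w5')@F.T*1000
for v in range(200,300,5): print(v,C[v,250].round(1),C[v,400].round(1))"
```

```text
[-0.17136364  0.07485722  2.13920445  0.08179963  0.36957043  1.45383182] [0.63283063 0.00104675 0.09119133] [-6.4811828  -0.15323159 -3.07666999]
rel to contact n,Y,s [ 0.81515519 -0.06343129 11.54655306]
200 [567.8 110.6 353.9] [566.9  47.8 355.1]
205 [567.2 111.  351.4] [567.2  47.1 351.7]
210 [567.2 111.6 348.1] [567.   46.6 348.6]
215 [566.3 111.9 345.8] [566.4  46.2 345.9]
220 [563.7 111.6 345.5] [563.7  46.5 345.8]
225 [558.  110.2 349.3] [557.7  48.  350.1]
230 [554.9 109.6 350. ] [555.9  48.1 349. ]
235 [552.6 109.4 349.6] [553.4  48.4 349. ]
240 [550.2 109.1 349.6] [550.8  48.8 349.1]
245 [548.5 109.1 348.5] [548.1  49.2 349.4]
250 [545.6 108.5 349.3] [545.7  49.5 349.4]
255 [542.8 108.  350. ] [543.5  49.7 349.2]
260 [541.  107.9 349.3] [541.9  49.7 348.1]
265 [538.5 107.5 349.7] [539.   50.3 349.3]
270 [535.7 107.  350.8] [537.2  50.4 348.6]
275 [534.8 107.2 348.6] [534.9  50.7 348.7]
280 [532.3 106.8 349.2] [532.5  51.2 349.3]
285 [531.7 107.2 346.4] [532.2  50.6 345.9]
290 [530.  107.1 345.8] [530.2  50.8 345.8]
295 [529.1 107.5 343.2] [529.3  50.5 343.3]
```

View pics/w5c.png

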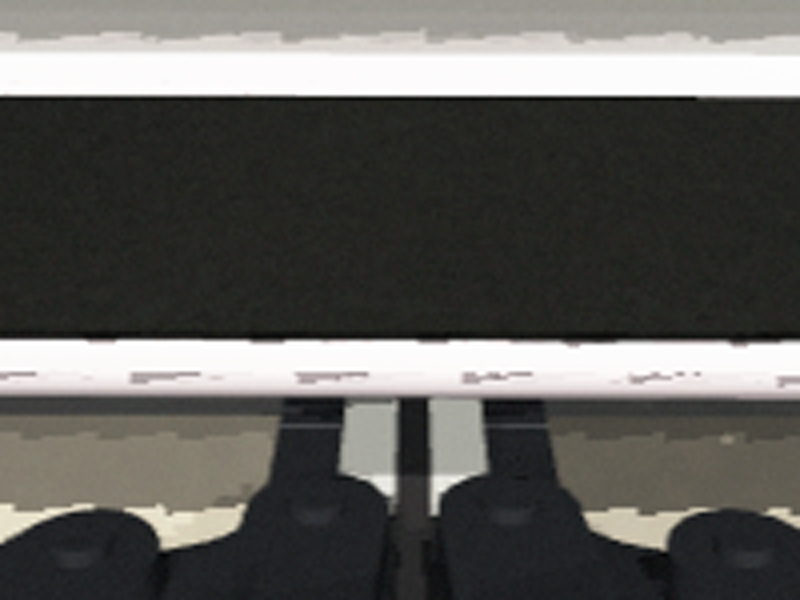

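The cap top now reads 349.3, against 336.7 before, so the window has risen 12.6 mm at about 7 N. About 77 mm remains. I'll push another 50 mm, then measure again.

Emit:
{"fn": "arm_command", "kwargs": {"moves": [{"x": 4,"y": 0,"z": -3,"wx": 0,"wy": 0,"wz": 0},{"x": 4,"y": 0,"z": -3,"wx": 0,"wy": 0,"wz": 0},{"x": 4,"y": 0,"z": -3,"wx": 0,"wy": 0,"wz": 0},{"x": 4,"y": 0,"z": -3,"wx": 0,"wy": 0,"wz": 0},{"x": 4,"y": 0,"z": -3,"wx": 0,"wy": 0,"wz": 0}]}}

```text
time_s: 6.9
tool_pos: [0.6412, 0.0, 0.1143]
tool_rot: [2.986, -0.182, 0.856]
contact_force: [-8.0, -0.1, -1.8]
width: -0.002
```

```bash
python3 -c "
from h import *
s=sensors.observe();print(s['joint_positions'],s['contact_force'])
p,_=target(0,0,.046);print('rel to contact n,Y,s',F@(s['tool_pos']-p)*1000)
T=R.from_rotvec(s['tool_rot']).as_matrix();print(T.T@F[2])"
```

```text
[-0.17052587  0.05537259  2.10871104  0.07135724  0.42070081  1.46551922] [-7.98069197 -0.11199506 -1.78319213]
rel to contact n,Y,s [ 8.34187932e-01 -3.25382129e-02  3.61183972e+01]
[ 0.7879598  -0.00190223 -0.61572375]
```

Emit:
{"fn": "arm_command", "kwargs": {"moves": [{"x": 4,"y": 0,"z": -3.1,"wx": 0,"wy": 0,"wz": 0},{"x": 4,"y": 0,"z": -3.1,"wx": 0,"wy": 0,"wz": 0},{"x": 4,"y": 0,"z": -3.1,"wx": 0,"wy": 0,"wz": 0},{"x": 4,"y": 0,"z": -3.1,"wx": 0,"wy": 0,"wz": 0},{"x": 4,"y": 0,"z": -3.1,"wx": 0,"wy": 0,"wz": 0}]}}

```text
time_s: 7.4
tool_pos: [0.6498, -0.0011, 0.1381]
tool_rot: [2.986, -0.182, 0.856]
contact_force: [-8.0, 0.4, -2.5]
width: 0.001
```

```bash
cat > m.py <<'E'
import sys
from h import *
n=sys.argv[1]
s=sensors.observe();print(s['joint_positions'],s['contact_force'])
p,_=target(0,0,.046);print('rel to contact n,Y,s',F@(s['tool_pos']-p)*1000)
snap('wrist','w'+n);snap('side','d'+n)
for f,c in (('w'+n,(640,300)),('d'+n,0)):
    C=cloud(f)@F.T*1000
    P=(C[200:300] if f[0]=='w' else C[130:285,255:330]).reshape(-1,3);P=P[(P[:,0]>531)&(P[:,0]<556)&(P[:,1]>-40)&(P[:,1]<200)&(P[:,2]>330)&(P[:,2]<440)]
    if len(P): h,b=np.histogram(P[:,2],np.arange(330,440,1.));k=h.argmax();print(f,len(P),'cap s mode',b[k]+.5,h[k-2:k+3],'lip top=',b[k]-2.5)
crop('d'+n,250,130,340,220,'d%sc'%n,6)
E
python3 m.py 6
```

```text
[-0.16977658  0.03844753  2.07585346  0.06342185  0.47027768  1.47471632] [-8.03743076  0.3717695  -2.54997289]
rel to contact n,Y,s [ 8.22207192e-01 -5.51954567e-02  6.14667384e+01]
w6 35850 cap s mode 399.5 [ 1593 15120 16002  1062     2] lip top= 396.5
d6 893 cap s mode 399.5 [ 97 152 163 143  96] lip top= 396.5
```

View pics/d6c.png

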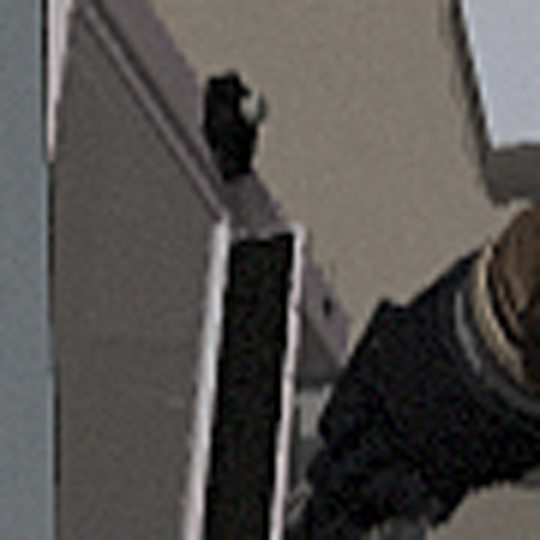

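View pics/w6.png

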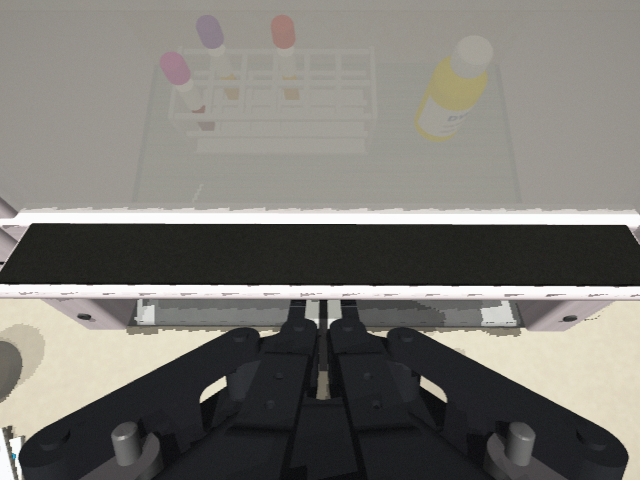

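Emit:
{"fn": "arm_command", "kwargs": {"moves": [{"x": 3.4,"y": 0,"z": -2.6,"wx": 0,"wy": 0,"wz": 0},{"x": 3.4,"y": 0,"z": -2.6,"wx": 0,"wy": 0,"wz": 0},{"x": 3.4,"y": 0,"z": -2.6,"wx": 0,"wy": 0,"wz": 0},{"x": 3.4,"y": 0,"z": -2.6,"wx": 0,"wy": 0,"wz": 0},{"x": 3.4,"y": 0,"z": -2.6,"wx": 0,"wy": 0,"wz": 0}]}}

```text
time_s: 8.0
tool_pos: [0.6571, -0.002, 0.1581]
tool_rot: [2.986, -0.182, 0.856]
contact_force: [-9.5, 1.9, -1.8]
width: 0.006
```

```bash
sed -i "s/'d%sc'%n,6/'d%sc'%n,8/;s/250,130,340,220/265,135,315,185/" m.py; python3 m.py 7
```

```text
[-0.16917933  0.02717007  2.04615687  0.05803474  0.51138584  1.48111754] [-9.47540603  1.90572067 -1.78759318]
rel to contact n,Y,s [ 0.87327574 -0.08794618 82.79819812]
w7 35881 cap s mode 420.5 [  791  7896 21319  4011    40] lip top= 417.5
d7 907 cap s mode 419.5 [ 69 102 166 163 151] lip top= 416.5
```

View pics/d7c.png

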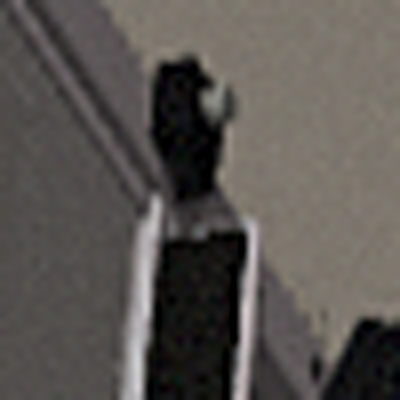

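View pics/w7.png

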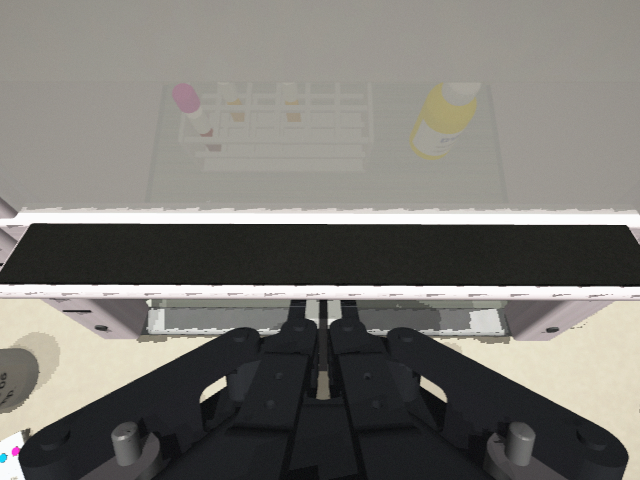

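Emit:
{"fn": "arm_command", "kwargs": {"moves": [{"x": 2.2,"y": 0,"z": -1.7,"wx": 0,"wy": 0,"wz": 0},{"x": 2.2,"y": 0,"z": -1.7,"wx": 0,"wy": 0,"wz": 0},{"x": 0,"y": 0,"z": 0,"wx": 0,"wy": 0,"wz": 0}]}}

```text
time_s: 8.4
tool_pos: [0.6594, -0.0023, 0.1641]
tool_rot: [2.985, -0.182, 0.858]
contact_force: [-8.7, 1.2, 0.2]
width: 0.001
```

```bash
python3 m.py 8; python3 -c "
from h import *
snap('scene','s8');crop('s8',290,120,350,165,'s8c',12)"
```

```text
[-0.16893685  0.02409098  2.03751422  0.05684419  0.52174128  1.48261399] [-8.6748504   1.19814907  0.15600897]
rel to contact n,Y,s [ 1.01082868e+00 -5.24545202e-02  8.92477181e+01]
w8 35944 cap s mode 426.5 [  753  2371 18226 12641   512] lip top= 423.5
d8 937 cap s mode 425.5 [110 155 167 156 135] lip top= 422.5
```

View pics/d8c.png

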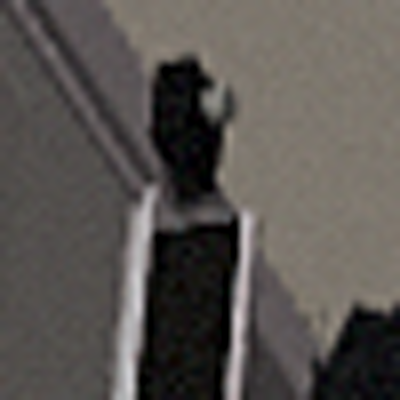

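View pics/s8c.png

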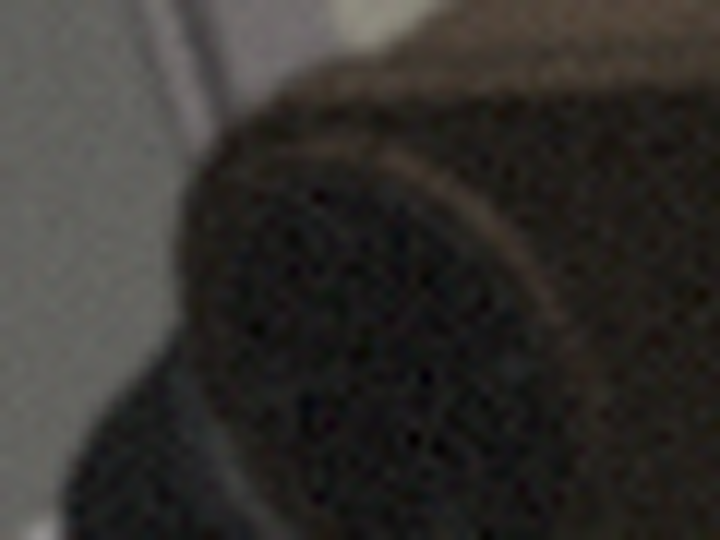

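The lip top now measures about 423.3 and the nose 423.5. I'll back away down the slope first, then out along the fingers.

Emit:
{"fn": "arm_command", "kwargs": {"moves": [{"x": -3.2,"y": 0,"z": 2.4,"wx": 0,"wy": 0,"wz": 0},{"x": -4,"y": 0,"z": 3,"wx": 0,"wy": 0,"wz": 0},{"x": -4,"y": 0,"z": 3,"wx": 0,"wy": 0,"wz": 0},{"x": -4,"y": 0,"z": 3,"wx": 0,"wy": 0,"wz": 0},{"x": -4,"y": 0,"z": 0,"wx": 0,"wy": 0,"wz": 0}]}}

```text
time_s: 9.05
tool_pos: [0.6512, -0.0016, 0.145]
tool_rot: [2.982, -0.183, 0.866]
contact_force: [-0.6, 0.5, -0.3]
width: -0.002
```

Emit:
{"fn": "arm_command", "kwargs": {"moves": [{"x": -5,"y": 0,"z": -8,"wx": 0,"wy": 0,"wz": 0},{"x": -5,"y": 0,"z": -12,"wx": 0,"wy": 0,"wz": 0},{"x": -4,"y": 0,"z": -16,"wx": 0,"wy": 0,"wz": 0},{"x": -2,"y": 0,"z": -18,"wx": 0,"wy": 0,"wz": 0},{"x": 0,"y": 0,"z": -18,"wx": 0,"wy": 0,"wz": 0}]}}

```text
time_s: 9.55
tool_pos: [0.5983, 0.0048, 0.1981]
tool_rot: [2.982, -0.183, 0.865]
contact_force: [-0.6, -0.5, 0.7]
width: 0.0
```

```bash
python3 m.py 9; python3 -c "
from h import *
crop('w9',440,0,640,150,'w9c',4)"
```

```text
[-0.17623653 -0.16644987  2.15057936  0.0570959   0.59436906  1.47892636] [-0.63723704 -0.4762746   0.74960018]
rel to contact n,Y,s [-68.33822014  -0.65852978 100.11969622]
d9 916 cap s mode 426.5 [130 176 192 124  61] lip top= 423.5
```

View pics/w9.png

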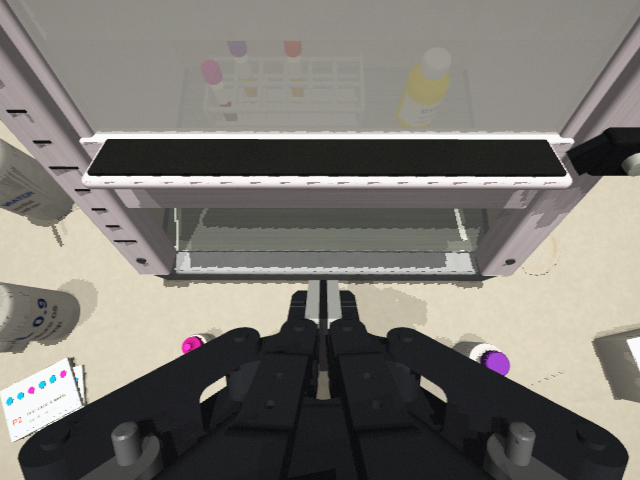

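The fingers are clear, and the nose at (568,155) is alongside the lip's right end. I'll measure both in this one image.

```bash
python3 -c "
from h import *
crop('w9',520,110,640,200,'w9c',6)
C=cloud('w9')@F.T*1000
for v in (140,148,156,164,170,174,178,182,186): print(v,[C[v,u].round(1).tolist() for u in (200,320,450,540)])
for v in range(142,176,3): print(v,[C[v,u].round(0).astype(int).tolist() for u in range(562,600,5)])"
```

```text
140 [[558.1, 149.1, 426.7], [557.5, 81.2, 427.3], [558.8, 7.7, 426.5], [558.3, -42.6, 426.9]]
148 [[552.0, 148.0, 426.0], [551.8, 81.2, 426.3], [551.2, 9.6, 427.0], [552.1, -40.6, 426.4]]
156 [[544.5, 146.1, 426.8], [543.5, 81.1, 427.8], [543.8, 11.4, 427.7], [545.0, -37.7, 426.8]]
164 [[537.5, 144.3, 427.4], [537.9, 81.0, 427.2], [538.7, 12.2, 426.6], [537.5, -34.3, 427.8]]
170 [[533.2, 143.5, 427.1], [534.5, 81.0, 426.1], [533.4, 13.5, 427.2], [534.6, -34.0, 426.3]]
174 [[532.5, 144.0, 425.0], [531.7, 81.0, 425.8], [531.6, 13.6, 426.2], [531.5, -32.9, 426.3]]
178 [[530.4, 143.7, 424.2], [530.5, 81.0, 424.2], [531.5, 12.8, 423.4], [531.3, -34.2, 423.7]]
182 [[529.0, 143.9, 422.5], [529.8, 81.0, 421.9], [529.7, 12.8, 422.2], [529.5, -34.0, 422.6]]
186 [[528.0, 144.2, 420.7], [528.4, 81.0, 420.4], [527.5, 13.0, 421.5], [528.7, -34.8, 420.5]]
142 [[561, -58, 423], [561, -61, 424], [561, -64, 423], [567, -72, 419], [565, -74, 420], [552, -64, 430], [551, -66, 431], [549, -67, 433]]
145 [[560, -59, 422], [560, -62, 422], [568, -72, 416], [565, -72, 418], [552, -62, 429], [551, -64, 430],
[... 744 characters left out ...]
[[567, -72, 403], [563, -73, 405], [548, -61, 419], [548, -63, 420], [547, -66, 420], [547, -69, 420], [547, -71, 420], [548, -74, 420]]
166 [[537, -46, 427], [563, -73, 404], [562, -76, 404], [547, -64, 417], [547, -67, 417], [549, -71, 416], [548, -73, 417], [547, -75, 418]]
169 [[535, -45, 427], [562, -74, 402], [561, -77, 402], [547, -65, 416], [548, -69, 415], [547, -71, 415], [548, -75, 415], [547, -76, 416]]
172 [[532, -44, 427], [536, -51, 423], [561, -78, 400], [548, -67, 413], [547, -70, 413], [548, -74, 412], [547, -75, 413], [546, -77, 414]]
175 [[532, -45, 426], [533, -49, 424], [562, -80, 397], [562, -84, 396], [562, -86, 397], [562, -90, 397], [547, -77, 411], [547, -80, 411]]
```

View pics/w9c.png

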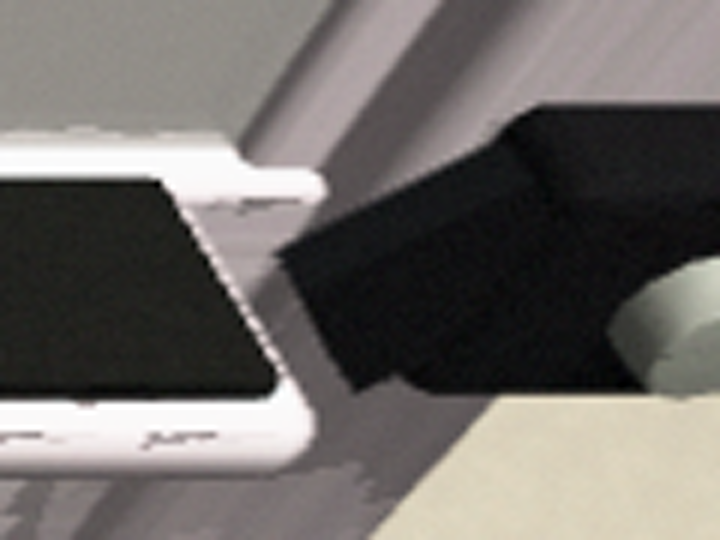

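```bash
python3 -c "
from h import *
C0,C1=cloud('d0'),cloud('d9')
for n,(u,v) in dict(vial=(327,294),small=(337,190),sal=(312,348),tip=(403,320),carton=(338,135),timer=(395,238)).items(): print(n,C0[v,u].round(3),C1[v,u].round(3))
print(sensors.observe()['time_s'])
ticket.close_job()"
```

```text
vial [0.575 0.144 0.048] [0.575 0.144 0.049]
small [ 0.526 -0.138  0.069] [0.55  0.03  0.318]
sal [0.622 0.3   0.125] [0.622 0.301 0.126]
tip [0.405 0.223 0.05 ] [0.404 0.221 0.043]
carton [ 0.504 -0.341  0.043] [ 0.503 -0.346  0.037]
timer [ 0.385 -0.016  0.013] [ 0.385 -0.016  0.012]
9.65
the job is handed in; nothing more can be done
```

The window is up with the top of the lip level with the pointer, the fingers are clear, and the job is handed in at about 9.7 s. I pushed it up about 90 mm along the slope from beneath the lip with shut fingertips, at roughly 7–10 N.

**Lip and pointer:** the last wrist image puts the lip top at about 424 mm along the slope and the pointer tip at 423–425 mm. They agree within about 1–2 mm. The side camera gave 423.5 mm for the lip.

**Pointer:** it shows no shift, measuring 423.5 mm before and about 424 mm after.

**Loose things:** the vial, saline, tip box, carton and timer were checked in the side view. The vial, saline and timer matched to about 1 mm. Single-pixel readings on the tip box and carton differed by up to 8 mm; I put that down to depth noise. The small bottle was hidden by the arm in that view. It was still upright in the last wrist image, but I did not measure its position.

**Other things that went wrong or disagreed:**
- **Refused calls:** the first two move calls were refused because every row needs all six keys.
- **Joint 5:** it read 0.238 for a moment, against its stated lower limit of 0.24. I reduced the tilt to about 33° straight away, and it read 0.30 or more after that.
- **Finger ends:** in both the side and wrist cameras they showed about 26 mm short of the reported tool point. I worked from the camera images for how far to go under the lip.

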